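Hook the tongued cover into the instrument case and swing it shut

TASK

Close the open steel instrument case with the cover that belongs to it, the longer one with a tongue at one end. Pick it up by its black handle, hold it tilted about 20 degrees with the tongue end low, slide the tongue under the hood at the end of the case, then swing the other end down until the cover lies flush on the rim, and let go. Leave the small square cover where it lies.

Things in the scene. Friction and masses are not known exactly. Their poses are not given: they have to be found in the camera images.
- case_slot (a point): Slot of the open steel case (fixed, 130 x 96 mm, rim 46 mm above table). A hood, top at 65 mm, covers the case's last 23 mm at -x; below it a slot open to +x: 84 mm wide, 16 high, 20 deep, its floor a ledge level with the rim. Point: centre of the mouth, on the ledge. x: from hood along the case (far wall's inner face at +104 mm), roughly away from the robot; y across; z up.
- cover_grip (a point): Centre of the long steel cover's black handle bar: 12 mm thick (x), 70 long (y), 14 high, 46 above the table, 25 above the plate. 0.25 kg. Plate 107 wide, x -58 to +44.5. Skirt below it 18 deep, to x +28 and y +-37, fits in the case with 8 mm play, so the cover goes on only tilted. x: away from the tongue; z: up. Seated: 28 mm above the rim, at x 60 to 76 (best 68) from case_slot.
- cover_tip (a point): Middle of the end edge of the long cover's tongue (60 mm wide, 3 thick, sticking out 22 mm from the plate, in its plane), half-way through the thickness: x -80, y 0, z -26.5 mm from cover_grip, same axes. Seated, it lies about 12 mm (4 to 20) inside the slot's mouth, under the hood, 1.5 mm above the ledge.
- small_grip (a point): Centre of the handle bar of the other cover, a smaller square one, 84 x 84 mm, without a tongue, with the same handle 46 mm above the table. It belongs to another case and is to be left alone.

How it is judged:
By the outcome, as a careful person would: the job done as asked, in the order asked, and still so for the second after the job is handed in, with the robot touching nothing.
It also fails if it takes over 42 s, if anything falls off the work surface, if the arm or the gripper's body presses on something with over 40 N, if the wrist force passes 120 N, or if a joint passes its speed limit or range.

ROBOT

A 7-joint arm with a two-finger parallel gripper is mounted at the origin on the work surface; the furniture and walls round the work are solid. World frame = base frame: x ahead of the robot, y to its left, z up, the work surface at z = 0. Lengths are in m, angles in rad, forces in N, time in s.
With the tool pointing down it reaches from about 0.425 to 0.925 m from the base axis. Payload 6.8 kg.
Tool frame: the origin (TCP) lies midway between the tips of the shut fingers; the grasp point (between the pads) lies 19 mm behind it (grip_point_offset is the z of the grasp point in the tool frame, in m); z points along the fingers, y is the line along which they close (so a half turn about z gives the same grasp; the last joint's range is limited). The gripper opens to 85 mm and grips with 20 to 120 N. Pads are 22 mm wide; open, the fingers measure 114 mm over their backs; the gripper's body (76 mm by 85 mm) begins 54 mm behind the grasp point. The pads swing forward as they close: fully open they stand 13 mm farther back than shut.
Start: joints at [1.015, 0.477, 0.022, 1.555, -0.011, 1.109, -0.083], TCP at [0.292, -0.608, 0.231] pointing down, gripper open.
Joint ranges: [-2.96, 2.96], [-0.34, 2.1], [-1.41, 1.46], [0.24, 2.44], [-1.37, 4.51], [0.17, 1.92], [-2.96, 2.96]. Speed limits (rad/s): [2.39, 2.39, 3.14, 3.14, 3.14, 3.14, 3.14].

INTERFACE

Orientations are given as a rotation vector (axis times angle).
In Python, from bench import get_obs, grab_frame, calibration, hand_in, grip_point_offset gives the robot as it stands.
- The arm moves only by the shell command python3 -m pendant 'ROWS' [OPENING] [FORCE]. ROWS is a JSON object of lists of equal length, an entry for each row: "translation": the shift along the world's x, y, z in units of 25 mm (1.0 is 25 mm), a list of three; "delta_rot": the turn, a rotation vector about the world's x, y, z in units of 5 degrees (1.0 is 5 degrees), a list of three. In form: {"translation": [[dx, dy, dz], ...], "delta_rot": [[rx, ry, rz], ...]}. A call has 1 to 12 rows; each row is the pose to reach, as a shift and turn from the pose commanded when the call began; what a row does not reach only later rows make up. A row lasts 1/8 s, in which the tool goes at most 62.5 mm and 10.7 degrees, less where a joint would pass 70% of its speed; a pose out of reach is approached as far as the arm can. A call with a gripper value outside its range is refused whole. OPENING is the opening, from 0 (shut) to 1 (fully open), set as the call begins (- or left out, the last holds). The fingers move at their own pace and stop on an object; FORCE is the grip in N (left out, the last holds). Time passes only in rows, so rows that repeat a pose let the fingers close. It gives the time, the measured TCP pose, the force, the opening and the grip force at its end, in the units of the state.
- get_obs(): the state, without advancing time (a new reading comes with each control period).
- grab_frame(name): name is "side" or "top"; returns (picture, depth): 384x512x3 uint8, red, green, blue; 384x512 float32, m along the optical axis (not along the pixel's ray), 0 where there is no reading.
- calibration(name): a dict with "K" (3x3 intrinsics, pixels), "rvec" (rotation vector, rad) and "tvec" (3), from world to camera coordinates, as OpenCV has them. Camera axes: x right, y down, z forward; pixel columns grow to the right and rows downward; lengths in m; the calibration is good to about 2 mm. A picture is of the moment at which its call begins. calibration takes no time and is no camera call.
- hand_in(): hands the job in; it is judged then, once.
The state is a dict: "clock": time; "joints": joint angles; "qvel": joint speeds; "tau": joint torques, N m; "tcp_pos": TCP position; "orientation": TCP orientation; "contact_force": force on the tool from outside, world axes, zero at the start; "moment": the same for the moment, N m; "grip_width": finger opening in m; "gripper_force": force on a finger pad.
Only numpy, scipy, OpenCV 4.12 (cv2) and the standard library are available. Lean on these libraries where they do the work, as an engineer would, in place of code of your own. Each camera call takes 0.05 s, during which the arm holds its last target. There are 200 camera calls.

## Working session

There is one attempt and no reset: what is moved stays moved. The work goes in short steps, Python scripts to look and compute and a shell command to move; the robot and the scene stay as the last step left them, time stands still between calls to the robot, and variables do not carry over. Pictures are saved under pics/ and viewed, at most 10 in all, crops included, and the job is handed in when it is done.

```bash
mkdir -p pics
cat > h.py <<'E'
import numpy as np,cv2
from bench import *
def cam(n):
    c=calibration(n);R=cv2.Rodrigues(np.array(c["rvec"],float))[0];return np.array(c["K"],float),R,np.array(c["tvec"],float).ravel()
def ray(n,u,v,z):
    K,R,t=cam(n);d=R.T@np.linalg.inv(K)@[u,v,1];o=-R.T@t
    return o+d*(z-o[2])/d[2]
def cloud(n,D):
    K,R,t=cam(n);v,u=np.mgrid[:384,:512]
    p=np.stack([(u-K[0,2])/K[0,0]*D,(v-K[1,2])/K[1,1]*D,D],-1)
    return (p-t)@R
E
python3 - <<'E'
from h import *
for n in("top","side"):
    I,D=grab_frame(n);np.savez(n+"0.npz",I=I,D=D);cv2.imwrite(f"pics/{n}0.png",I[:,:,::-1])
    K,R,t=cam(n);print(n,-R.T@t,K[0,0],R[2])
print(get_obs(),grip_point_offset)
E
```

```text
top [ 0.31798556 -0.06554402  0.99933954] 472.42545347761853 [ 0.19061055  0.01829199 -0.9814953 ]
side [0.86374655 0.27082075 0.76416237] 381.06426283769883 [-0.42958781 -0.39092437 -0.81402239]
{'clock': 0.1, 'joints': array([ 1.01487763,  0.47774495,  0.02233252,  1.55632971, -0.01148944,
        1.10928989, -0.08311283]), 'qvel': array([-0.00144496, -0.00183558,  0.00010052, -0.00243779, -0.00109926,
       -0.00184263, -0.00186953]), 'tau': array([ 5.37100175e-03, -5.97758746e+01,  1.61434550e+00, -2.81950629e+01,
        1.29489176e-02,  4.98755457e-03, -4.49666902e-05]), 'tcp_pos': array([ 0.29204349, -0.6079738 ,  0.23041395]), 'orientation': array([-3.06162997e+00, -6.97252521e-01,  7.62529510e-04]), 'contact_force': array([ 0.03261218, -0.01942676, -0.94256414]), 'moment': array([ 0.0299759 , -0.0350348 ,  0.01449415]), 'gripper_force': 0.0, 'grip_width': 0.08534907116066712} -0.0187
```

View pics/top0.png

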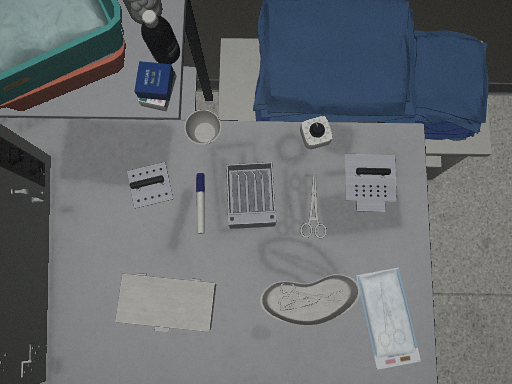

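View pics/side0.png

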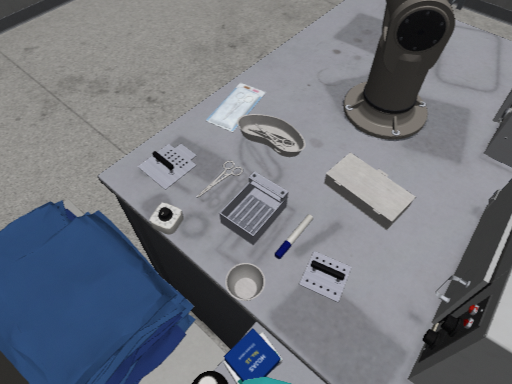

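The top view shows the case at about (251,195) with its hood at the bottom end, towards the robot. The long cover is at (371,180) with its tongue at the bottom, and the small cover is at (150,185). Next I'll measure them.

Run:
```python
from h import *
f=np.load("top0.npz");I,D=f["I"],f["D"];P=cloud("top",D)
g=I.max(2).astype(int)
print("table z",np.median(P[240:260,200:250,2]),"D0",(D==0).mean())
def rect(m,n,z):
    c=max(cv2.findContours(m.astype(np.uint8),0,1)[0],key=cv2.contourArea)
    w=np.array([ray(n,*q,z) for q in c[:,0]])[:,:2].astype(np.float32)
    r=cv2.minAreaRect(w*1000);print(n,"rect",r,cv2.boundingRect(c));return r
m=np.zeros_like(g);m[155:190,345:400]=g[155:190,345:400]<50
rect(m,"top",.05)   # handle
print("handle z",np.percentile(P[m>0][:,2],[10,50,90]))
s=np.load("side0.npz");S=s["I"].max(2).astype(int);Q=cloud("side",s["D"])
m2=np.zeros_like(S);m2[145:175,145:180]=S[145:175,145:180]<50
rect(m2,"side",.05);print("side handle z",np.percentile(Q[m2>0][:,2],[10,50,90]))
# case: height classes
sub=(slice(150,235),slice(215,290))
z=P[...,2]
for lo,hi,nm in((.055,.075,"hood"),(.036,.054,"rim")):
    m=np.zeros_like(g);m[sub]=(z[sub]>lo)&(z[sub]<hi)
    rect(m,"top",(lo+hi)/2-.0 if nm=="rim" else .065);print(nm,m.sum(),np.median(z[m>0]))
zq=Q[...,2];m=np.zeros_like(S);m[165:250,210:295]=(zq[165:250,210:295]>.055)&(zq[165:250,210:295]<.075)
rect(m,"side",.065)
a=cv2.resize(I[150:235,215:400,::-1],None,fx=4.3,fy=4.3,interpolation=cv2.INTER_CUBIC);
b=cv2.resize(s["I"][135:250,135:300,::-1],None,fx=4.8,fy=4.8,interpolation=cv2.INTER_CUBIC)
cv2.imwrite("pics/a.png",a);cv2.imwrite("pics/b.png",b);print(a.shape,b.shape)
```

```text
table z 0.0003696623412198606 D0 0.0044097900390625
top rect ((564.5076293945312, -297.27734375), (12.760032653808594, 70.06170654296875), 0.9193281531333923) (356, 168, 35, 7)
handle z [0.04491024 0.05250532 0.05509083]
side rect ((569.619873046875, -293.7891540527344), (72.47341918945312, 13.403393745422363), 89.85039520263672) (153, 152, 20, 18)
side handle z [0.0453806  0.05059657 0.05292631]
top rect ((460.56353759765625, -48.9728889465332), (25.284427642822266, 95.18944549560547), 4.060910224914551) (228, 211, 48, 15)
hood 592 0.0653663559942131
top rect ((528.1051635742188, -44.09708023071289), (102.59111785888672, 95.94375610351562), 4.0458478927612305) (226, 162, 49, 49)
rim 333 0.04528501408962082
side rect ((464.40399169921875, -45.11555862426758), (27.548648834228516, 97.9070816040039), 3.589859962463379) (249, 171, 40, 29)
(366, 796, 3) (552, 792, 3)
```

View pics/a.png

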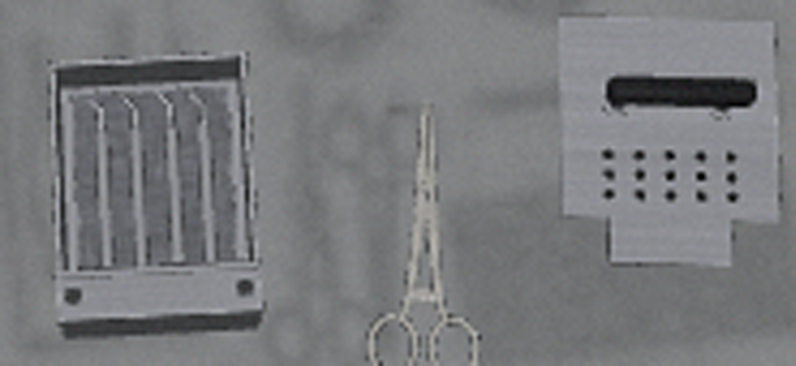

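View pics/b.png

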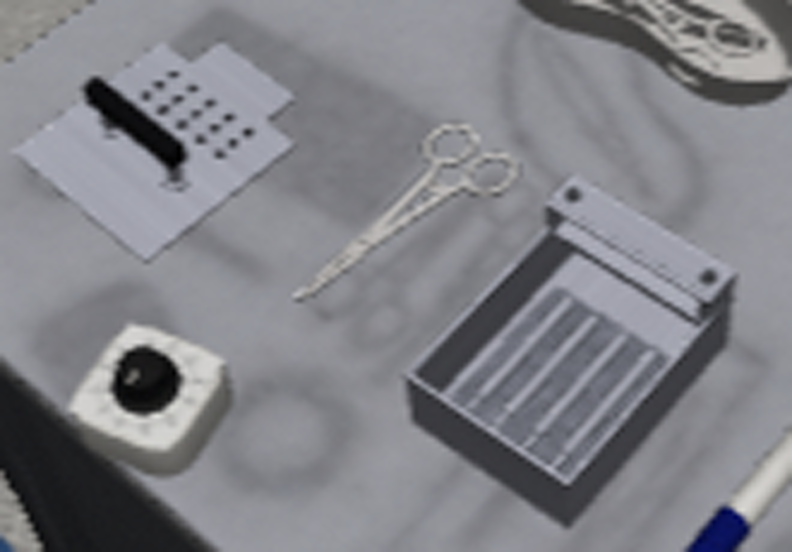

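The handle reads (564.5, -297.3) from the top camera and (569.6, -293.8) from the side, so I use about (567, -295.5) mm with a yaw of about 0.7°. The measured length (70), thickness (12.8) and height agree with the given sizes. The case's slot mouth is at about (474.7, -46.3) with a yaw of 4°, and the 131 mm length and 65 mm hood height also agree.

```bash
python3 -m pendant '{"translation":[[1.2,1.4,-0.4],[2.6,3,-0.9],[4,4.5,-1.5],[5.4,6.1,-2.1],[6.8,7.7,-2.7],[8.2,9.3,-3.3],[9.6,10.9,-3.8],[10.6,12,-4.2],[11,12.5,-4.4],[11,12.5,-4.4],[11,12.5,-4.4],[11,12.5,-4.4]],"delta_rot":[[0,0,1.5],[0,0,3],[0,0,4.6],[0,0,6.2],[0,0,7.8],[0,0,9.4],[0,0,11],[0,0,12.4],[0,0,13],[0,0,13],[0,0,13],[0,0,13]]}' 1 60
```

```text
clock: 1.6
tcp_pos: [0.5663, -0.2981, 0.1217]
orientation: [2.212, 2.23, -0.001]
contact_force: [-0.0, 0.2, 0.2]
grip_width: 0.0855
gripper_force: 0.0
```

```bash
python3 -m pendant '{"translation":[[0,0,-0.8],[0,0,-1.7],[0,0,-2.6],[0,0,-3.3],[0,0,-3.66],[0,0,-3.66],[0,0,-3.66]],"delta_rot":[[0,0,0],[0,0,0],[0,0,0],[0,0,0],[0,0,0],[0,0,0],[0,0,0]]}' 1 60
python3 -m pendant '{"translation":[[0,0,0],[0,0,0],[0,0,0],[0,0,0],[0,0,0],[0,0,0],[0,0,0],[0,0,0]],"delta_rot":[[0,0,0],[0,0,0],[0,0,0],[0,0,0],[0,0,0],[0,0,0],[0,0,0],[0,0,0]]}' 0 60
```

```text
clock: 2.48
tcp_pos: [0.5679, -0.2962, 0.0305]
orientation: [2.208, 2.233, 0.001]
contact_force: [0.2, -0.4, 0.1]
grip_width: 0.0854
gripper_force: 0.0
clock: 3.48
tcp_pos: [0.5671, -0.296, 0.0299]
orientation: [-2.209, -2.234, 0.0]
contact_force: [-2.2, -0.2, 4.2]
grip_width: 0.011
gripper_force: 59.2
```

```bash
cat >> h.py <<'E'
from scipy.spatial.transform import Rotation as Rn
M=np.array([474.7,-46.3,46.]);YAW=4.0      # slot mouth, mm
def plan(tip,tilt,R0yaw,tcp,Rcur,gy=0.,gx=0.):
    """tip in case frame (mm); returns units from current pose; g*: handle centre offset from tool axis in cover axes"""
    Z=Rn.from_euler('z',YAW,degrees=True);C=Z*Rn.from_euler('y',-tilt,degrees=True)
    grip=M+Z.apply(tip)+C.apply([80,0,26.5])
    t=grip+C.apply([-gx,-gy,-16.1])
    Rg=C*Rn.from_euler('z',-R0yaw,degrees=True)*GR
    return (t-tcp)/25,(Rg*Rcur.inv()).as_rotvec(degrees=True)/5,grip
GR=Rn.from_rotvec([-2.209,-2.234,0])
E
python3 - <<'E'
from h import *
o=get_obs();print(o["tcp_pos"],o["orientation"])
a=plan([30,0,60],20,.66,o["tcp_pos"]*1000,Rn.from_rotvec(o["orientation"]))
print(np.round(a[0],2),np.round(a[1],2),a[2])
E
```

```text
[ 0.56712564 -0.2960056   0.02993136] [-2.20869994e+00 -2.23390583e+00  3.10926634e-04]
[ 0.36 10.27  4.53] [ 0.16 -4.    0.66] [570.57775217 -39.59557445 158.26346592]
```

```bash
python3 -m pendant '{"translation":[[0,0,0.5],[0,0,1.3],[0,0,2.3],[0,0,3.3],[0,0,4.2],[0,0,4.8],[0,0,5],[0,0,5]],"delta_rot":[[0,0,0],[0,0,0],[0,0,0],[0,0,0],[0,0,0],[0,0,0],[0,0,0],[0,0,0]]}' 0 60
```

```text
clock: 4.47
tcp_pos: [0.5671, -0.2959, 0.1547]
orientation: [-2.209, -2.234, 0.0]
contact_force: [-0.1, 0.6, -3.9]
grip_width: 0.011
gripper_force: 58.7
```

```bash
python3 -m pendant '{"translation":[[0,0.6,0],[0.1,1.8,0],[0.1,3.2,0],[0.2,4.7,0],[0.2,6.2,0],[0.3,7.7,0],[0.36,9,-0.1],[0.36,9.9,-0.3],[0.36,10.27,-0.47],[0.36,10.27,-0.47],[0.36,10.27,-0.47],[0.36,10.27,-0.47]],"delta_rot":[[0,0,0],[0,-0.4,0.1],[0,-1,0.2],[0.05,-1.6,0.3],[0.1,-2.2,0.4],[0.1,-2.8,0.5],[0.15,-3.4,0.6],[0.16,-3.8,0.66],[0.16,-4,0.66],[0.16,-4,0.66],[0.16,-4,0.66],[0.16,-4,0.66]]}' 0 60
python3 - <<'E'
from h import *
o=get_obs()
a=plan([30,0,60],20,.66,o["tcp_pos"]*1000,Rn.from_rotvec(o["orientation"]));print(np.round(a[0]*25,1),np.round(a[1]*5,2))
for n,s in(("top",(slice(100,280),slice(170,410))),("side",(slice(80,300),slice(130,400)))):
    I,D=grab_frame(n);np.savez(n+"1.npz",I=I,D=D)
    f=3.3 if n=="top" else 2.7
    cv2.imwrite(f"pics/{n}1.png",cv2.resize(I[s][:,:,::-1],None,fx=f,fy=f,interpolation=cv2.INTER_CUBIC))
E
```

```text
clock: 5.98
tcp_pos: [0.5765, -0.0398, 0.1432]
orientation: [1.965, 2.105, 0.371]
contact_force: [-0.3, 0.0, -3.5]
grip_width: 0.0105
gripper_force: 58.7
[-0.4  0.6 -0.1] [0.01 0.01 0.06]
```

View pics/top1.png

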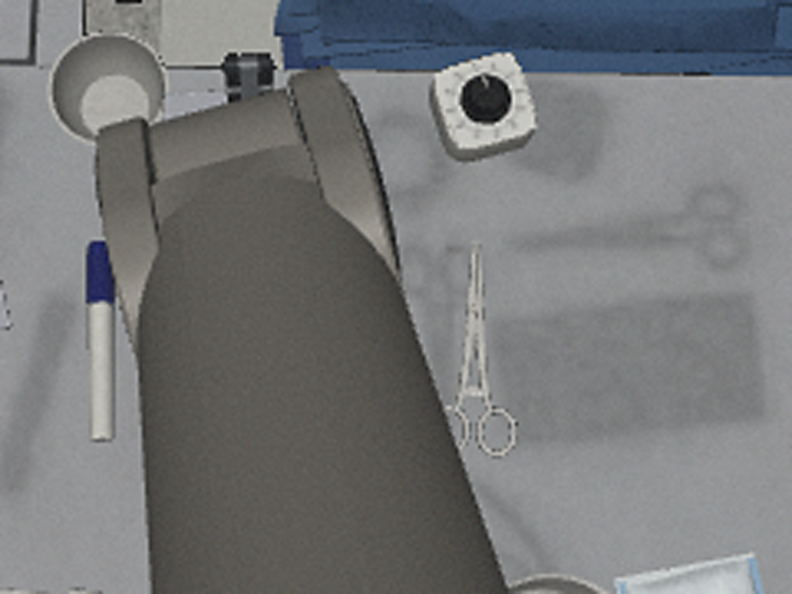

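View pics/side1.png

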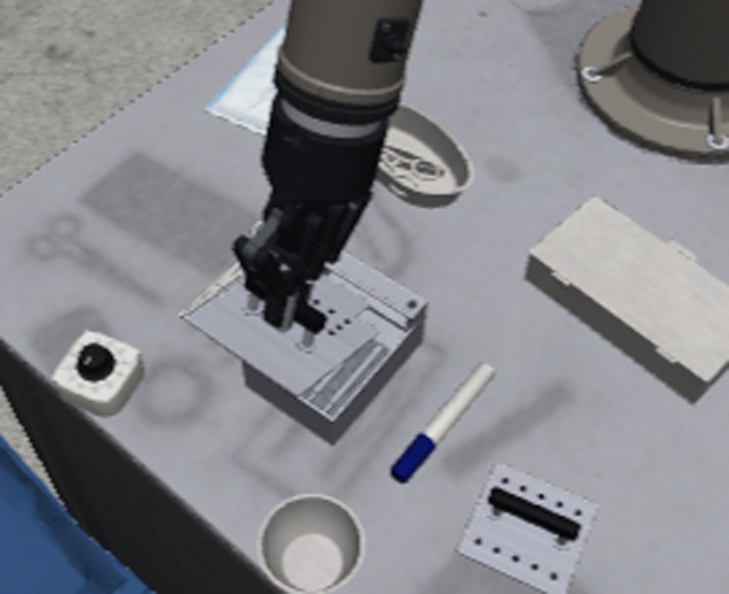

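The top view is blocked by the arm. The side view shows the tilted cover over the case, with the plate's far corners at crop pixels (180,316) and (303,402). I'll compare those with the predicted corners.

Run:
```python
from h import *
o=get_obs();T=Rn.from_rotvec(o["orientation"]);tcp=o["tcp_pos"]*1000
C=T*GR.inv()*Rn.from_euler('z',.66,degrees=True);print(C.as_euler('ZYX',degrees=True))
grip=tcp+C.apply([0,0,16.1])
I=np.load("side1.npz")["I"]; 
g=cv2.cvtColor(I,cv2.COLOR_RGB2GRAY)
for c,px in(((44.5,-53.5,-25),(180,316)),((44.5,53.5,-25),(303,402)),):
    q=np.array([[(px[0]+.5)/2.7-.5+130,(px[1]+.5)/2.7-.5+80]],np.float32)
    w=grip+C.apply(c); r=ray("side",*q[0],w[2]/1000)*1000
    print(q,w,r,r-w)
# fixed case: hood top corners seen from side before the move (z=.065)
I=np.load("side0.npz")["I"]
for nm,px,z in(("hood front -y top",(548,211),.065),("hood front +y top",(700,300),.065),("hood back +y",(736,273),.065),("hood back -y",(580,176),.065),("rim far -y",(408,378),.046),("rim far +y",(570,484),.046)):
    r=ray("side",(px[0]+.5)/4.8-.5+135,(px[1]+.5)/4.8-.5+135,z)*1000
    print(nm,r[:2],Rn.from_euler('z',-4,degrees=True).apply(r-M)[:2])
```

```text
[ 3.94953693e+00 -2.00153593e+01 -9.92365455e-03]
[[196.35185 196.72223]] [624.87769594 -90.04835183 150.06220779] [627.59604595 -93.91337264 150.06220779] [ 2.71835    -3.86502082  0.        ]
[[241.90741 228.57408]] [617.51409465  16.69796929 150.04479469] [621.00731655  20.92995019 150.04479469] [3.4932219 4.2319809 0.       ]
hood front -y top [480.40648067 -90.77265858] [  2.59032413 -44.76238939]
hood front +y top [472.24227742  -3.61633329] [ 0.52572638 42.7511335 ]
hood back +y [449.35709658  -0.66676829] [-22.09795605  47.28990303]
hood back -y [454.36894751 -93.34703668] [-23.56336245 -45.51420993]
rim far -y [584.23254551 -84.52780722] [106.5990927  -45.77529034]
rim far +y [576.04014236   8.17065032] [104.89296336  47.26883158]
```

The cover's pose matches the prediction to within about 3 mm in x and 1 mm in y, which is inside the play. Now I lower it at the tilt.

```bash
python3 -m pendant '{"translation":[[0,0,-0.4],[0,0.02,-0.9],[0,0.02,-1.4],[0,0.02,-1.8],[0,0.02,-2.05],[0,0.02,-2.2],[0,0.02,-2.2],[0,0.02,-2.2]],"delta_rot":[[0,0,0],[0,0,0],[0,0,0],[0,0,0],[0,0,0],[0,0,0],[0,0,0],[0,0,0]]}' 0 60
python3 - <<'E'
from h import *
o=get_obs()
a=plan([30,0,5],20,.66,o["tcp_pos"]*1000,Rn.from_rotvec(o["orientation"]));print(np.round(a[0]*25,1),np.round(a[1]*5,2))
n="side";I,D=grab_frame(n);cv2.imwrite("pics/side2.png",cv2.resize(I[130:270,170:330,::-1],None,fx=4.2,fy=4.2,interpolation=cv2.INTER_CUBIC))
E
```

```text
clock: 7.08
tcp_pos: [0.5766, -0.0387, 0.0884]
orientation: [1.964, 2.106, 0.372]
contact_force: [0.0, -0.1, -3.0]
grip_width: 0.0108
gripper_force: 58.7
[-0.5 -0.5 -0.3] [ 0.01  0.05 -0.  ]
```

View pics/side2.png

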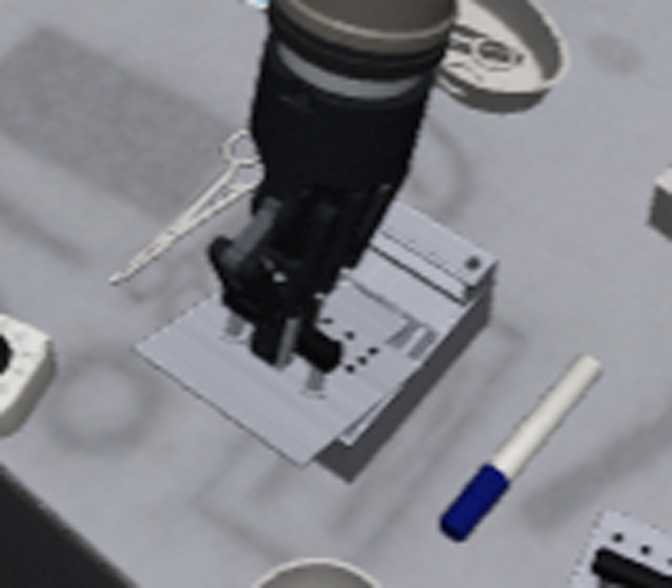

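The tongue is over the opening in front of the hood (around (400,270)), and there is no contact. I slide it in.

```bash
python3 -m pendant '{"translation":[[-0.2,-0.02,0],[-0.45,-0.04,0],[-0.7,-0.07,0],[-0.95,-0.09,0],[-1.2,-0.1,0],[-1.4,-0.12,0],[-1.6,-0.13,0],[-1.7,-0.14,0],[-1.7,-0.14,0],[-1.7,-0.14,0]],"delta_rot":[[0,0,0],[0,0,0],[0,0,0],[0,0,0],[0,0,0],[0,0,0],[0,0,0],[0,0,0],[0,0,0],[0,0,0]]}' 0 60
python3 - <<'E'
from h import *
o=get_obs();tcp=o["tcp_pos"]*1000;T=Rn.from_rotvec(o["orientation"])
for tip in([-12,0,5],):
  a=plan(tip,20,.66,tcp,T);print(np.round(a[0]*25,1),np.round(a[1]*5,2))
for th,z in((20,3.5),(15,3),(10,2.5),(5,2),(2.5,1.7),(0,1.5)):
  a=plan([-12,0,z],th,.66,tcp,T);print(th,np.round(a[0],2),np.round(a[1],2))
E
```

```text
clock: 8.38
tcp_pos: [0.534, -0.0422, 0.0881]
orientation: [1.964, 2.106, 0.372]
contact_force: [0.5, 0.4, -2.6]
grip_width: 0.0108
gripper_force: 58.7
[ 0.1  0.  -0. ] [ 0.01  0.03 -0.01]
20 [ 0.01  0.   -0.06] [ 0.    0.01 -0.  ]
15 [ 0.12  0.01 -0.34] [-0.07  1.   -0.  ]
10 [ 0.22  0.02 -0.62] [-0.14  2.   -0.  ]
5 [ 0.29  0.02 -0.91] [-0.21  3.   -0.  ]
2.5 [ 0.32  0.02 -1.06] [-0.24  3.5  -0.  ]
0 [ 0.34  0.02 -1.21] [-0.28  4.   -0.  ]
```

```bash
python3 -m pendant '{"translation":[[0.03,0,-0.11],[0.07,0,-0.2],[0.12,0.01,-0.34],[0.17,0.01,-0.48],[0.22,0.02,-0.62],[0.26,0.02,-0.77],[0.29,0.02,-0.91],[0.29,0.02,-0.91],[0.29,0.02,-0.91]],"delta_rot":[[-0.01,0.2,0],[-0.04,0.5,0],[-0.07,1,0],[-0.1,1.5,0],[-0.14,2,0],[-0.17,2.5,0],[-0.21,3,0],[-0.21,3,0],[-0.21,3,0]]}' 0 60
python3 - <<'E'
from h import *
o=get_obs();tcp=o["tcp_pos"]*1000;T=Rn.from_rotvec(o["orientation"])
for th,z in((5,2),(2.5,1.7),(0,1.5),(0,0)):
  a=plan([-12,0,z],th,.66,tcp,T);print(th,np.round(a[0],2),np.round(a[1],2))
n="side";I,D=grab_frame(n);cv2.imwrite("pics/side3.png",cv2.resize(I[130:270,170:330,::-1],None,fx=4.2,fy=4.2,interpolation=cv2.INTER_CUBIC))
E
```

```text
clock: 9.5
tcp_pos: [0.5409, -0.0417, 0.0652]
orientation: [2.101, 2.253, 0.098]
contact_force: [0.4, 0.1, -3.7]
grip_width: 0.0107
gripper_force: 58.8
5 [0.02 0.   0.01] [ 0. -0. -0.]
2.5 [ 0.04  0.01 -0.14] [-0.03  0.5  -0.  ]
0 [ 0.07  0.01 -0.29] [-0.07  0.99 -0.  ]
0 [ 0.07  0.01 -0.35] [-0.07  0.99 -0.  ]
```

View pics/side3.png

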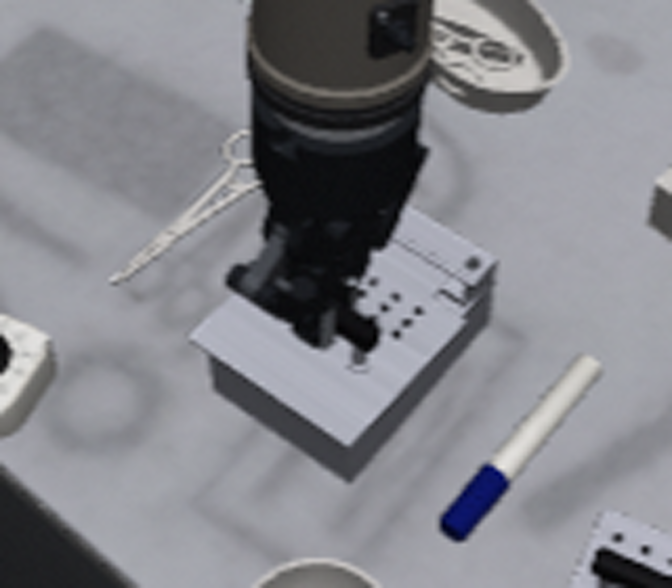

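The skirt has entered the case and the tongue is under the hood (around (440,290)), with no contact force beyond the cover's weight. Now the final closing move.

```bash
python3 -m pendant '{"translation":[[0.03,0,-0.07],[0.04,0.01,-0.14],[0.05,0.01,-0.2],[0.06,0.01,-0.26],[0.07,0.01,-0.3],[0.07,0.01,-0.33],[0.07,0.01,-0.33],[0.07,0.01,-0.33]],"delta_rot":[[-0.01,0.2,0],[-0.03,0.5,0],[-0.05,0.75,0],[-0.06,0.9,0],[-0.07,1,0],[-0.07,1,0],[-0.07,1,0],[-0.07,1,0]]}' 0 60
```

```text
clock: 10.55
tcp_pos: [0.5429, -0.0414, 0.0579]
orientation: [2.143, 2.297, -0.001]
contact_force: [-2.8, 0.0, 5.7]
grip_width: 0.011
gripper_force: 60.0
```

Contact is light (about 9 N), and the handle height is 74 mm, which equals rim + 28. I release and retreat.

```bash
python3 -m pendant '{"translation":[[0,0,0],[0,0,0],[0,0,0],[0,0,0],[0,0,0]],"delta_rot":[[0,0,0],[0,0,0],[0,0,0],[0,0,0],[0,0,0]]}' 0.5 60
python3 -m pendant '{"translation":[[0,0,0.3],[0,0,1],[0,0,2],[0,0,3],[0,0,4],[0,-1.5,5],[0,-3.5,5],[0,-5.5,5],[0,-7.5,5],[0,-9,5],[0,-10,5],[0,-10,5]],"delta_rot":[[0,0,0],[0,0,0],[0,0,0],[0,0,0],[0,0,0],[0,0,0],[0,0,0],[0,0,0],[0,0,0],[0,0,0],[0,0,0],[0,0,0]]}' 0.5 60
python3 - <<'E'
from h import *
I,D=grab_frame("top");S,_=grab_frame("side")
a=cv2.resize(I[140:240,120:300,::-1],None,fx=3,fy=3,interpolation=cv2.INTER_CUBIC);b=cv2.resize(S[150:260,190:310,::-1],None,fx=2.7,fy=2.7,interpolation=cv2.INTER_CUBIC)
v=np.zeros((600,540,3),np.uint8);v[:300]=a;v[300:597,:324]=b;cv2.imwrite("pics/end.png",v)
P=cloud("top",D);g=I.max(2)
m=np.zeros_like(g);m[160:212,222:285]=(g[160:212,222:285]<50)
c=max(cv2.findContours(m,0,1)[0],key=cv2.contourArea)
w=np.array([ray("top",*q,.08)for q in c[:,0]],np.float32)[:,:2]*1000;print(cv2.minAreaRect(w))
q=P[165:210,225:278].reshape(-1,3)*1000;q=q[(q[:,2]>42)&(q[:,2]<57)]
A=np.c_[q[:,:2]-q[:,:2].mean(0),np.ones(len(q))];print(len(q),np.linalg.lstsq(A,q[:,2],rcond=None)[0])
E
```

```text
clock: 11.18
tcp_pos: [0.5428, -0.0415, 0.057]
orientation: [-2.143, -2.297, 0.001]
contact_force: [0.8, -0.8, 0.4]
grip_width: 0.0426
gripper_force: 0.0
clock: 12.68
tcp_pos: [0.5423, -0.294, 0.1831]
orientation: [2.147, 2.292, -0.001]
contact_force: [0.5, 0.1, -0.1]
grip_width: 0.0428
gripper_force: 0.0
((541.0739135742188, -43.512367248535156), (12.70492935180664, 66.4068603515625), 3.6087100505828857)
2040 [ 1.21962822e-03 -4.83732943e-04  4.94358025e+01]
```

View pics/end.png

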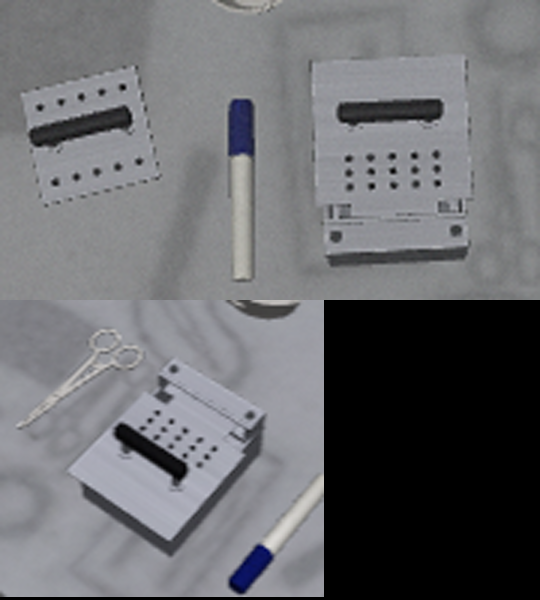

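The cover lies flat: the fitted plane's slope is about 0.001 and its top is at 49.4 mm (rim + 3). The tongue is under the hood, the handle is about 68 mm from the mouth, and the small cover hasn't moved.

```bash
python3 -c "
from bench import *
print(hand_in())"
```

```text
the job is handed in; nothing more can be done
None
```

The long cover is on the case, flush with the rim with its tongue under the hood; I let go, left the small cover where it was, and handed the job in at about 13 s of the 42 s allowed.

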